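# Pin the bean pan to its shaker

### The job

Lock the cacao bean pan to its shaker with the quick-release pin that has the red button: hold the button in, put the pin straight down through the aligned holes of the yellow ear and the dark ear below it until its flange sits on the yellow ear, then let go so that the button springs out and the pin locks. Leave the blue plain pin in the rack alone.

Things in the scene. Friction and masses are not known exactly. Their poses are not given: they have to be found in the camera images.
- pin: Locking pin, 200 to 330 g, hangs upright in a slot of a white rack; lifts straight up. Origin: on the axis, underside of its steel flange (diameter 56, 6 thick); z up. Black block handle 30 (x) by 36 mm (y), z = 6 to 56 mm, red button on its +x face. Shank diameter 18, pointed nose at z = -64 mm. Two brass lugs at z = -45 mm stick out to 25 mm from the axis along +y and -y, drawn in when the button is in.
- pin_button (a joint): The pin's red button: 0 = out (8 mm proud, lugs out, will not pass the holes), 0.008 m = in (flush, lugs in). Spring 4 N (out) to 10 N (in). It is 18 mm wide, z = 19 to 47 mm in the pin's frame: squeezing the handle along the pin's x at z about 30 mm (38 mm across with button out, 30 in) holds it in; along y does not.
- lock_hole (a point): Centre of the hole's mouth, top of the yellow ear at the shaker's front, 105 mm above the table; z up. Hole vertical, 32 mm wide, 4 mm chamfer. Yellow ear and dark ear below: 8 mm thick each, 12 mm apart, 80 mm wide, holes aligned, clear below. The bean pan begins 45 mm from the hole along the point's +x, its rim level with the yellow ear. The seated pin's origin is at this point, any yaw.
- plain_pin: Blue-handled plain pin without button or lugs, otherwise the size and origin of the other pin. The two hang in the rack's two slots, about 140 mm apart, either way round; rack top 82 mm above the table. Not wanted: leave it there.
Things that resemble listed ones, but are neither listed nor needed, are in the scene too. What is shaped like the pin but green or purple is not meant.

How it is judged:
By the outcome, as a careful person would: the job done as asked, in the order asked, and still so for the second after the job is handed in, with the robot touching nothing.
It also fails if it takes over 48 s, if anything falls off the work surface, if the arm or the gripper's body presses on something with over 40 N, if the wrist force passes 120 N, or if a joint passes its speed limit or range.

### The arm

A 6-joint arm with a two-finger parallel gripper is mounted at the origin on the work surface. World frame = base frame: x ahead of the robot, y to its left, z up, the work surface at z = 0. Lengths are in m, angles in degrees, forces in N, time in s.
With the tool pointing down it reaches from about 0.325 to 0.775 m from the base axis. Payload 9.3 kg.
Tool frame: the origin (TCP) lies between the finger pads; the fingertips stand 14 mm ahead of it and the grasp point (between the pads) lies 5 mm behind it; z points along the fingers, y is the line along which they close (so a half turn about z gives the same grasp; the last joint's range is limited). The gripper opens to 85 mm and grips with 20 to 120 N. Pads are 22 mm wide; open, the fingers measure 114 mm over their backs; the gripper's body (76 mm by 85 mm) begins 54 mm behind the grasp point. The pads swing forward as they close: fully open they stand 13 mm farther back than shut.
Start: joints at [63.048, 14.817, 1.232, 76.415, 0, 81.257], TCP at [0.172, 0.522, 0.245] pointing down, gripper open.
Joint ranges: [-174.27, 174.27], [-52.1, 104.24], [-59.71, 78.15], [-110.17, 111.67], [-87.03, 83.33], [-180, 180]. Speed limits (degrees/s): [127.2, 127.2, 159.86, 180, 180, 180].

### API

Orientations are given as a 3x3 rotation matrix whose columns are the frame's x, y, z axes.
In Python, from cell import telemetry, vision, ctrl gives the robot as it stands. The module is installed in compiled form; this text tells all that it offers.
- The arm moves only by the tool drive_tool, never from a script. Its argument "plan" is a list of rows, each a list of 3 entries, a list of its own where there are three numbers: the shift along the world's x, y, z in cm, then the turn, a rotation vector about the world's x, y, z in degrees, then the finger opening in cm, from 0 to 8.54. A call has 1 to 12 rows; each row shifts and turns the commanded pose from where the row before left it; what a row does not reach is not made up. A row lasts 1/10 s, in which the tool goes at most 50 mm and 8.59 degrees, less where a joint would pass 70% of its speed; a pose out of reach is approached as far as the arm can. A call is refused whole if a number of a shift passes 5 or a number of a turn 8.59, either way. A call with a gripper value outside its range is refused whole. The fingers move at their own pace and stop on an object; "force" is the grip in N (left out, the last holds). Time passes only in rows, so rows that do not move let the fingers close. It gives the time, the measured TCP pose, the force, the opening and the grip force at its end, in the units of the state.
- telemetry.sense(): the state, without advancing time (a new reading comes with each control period).
- vision.capture(name): name is "scene" or "top" or "wrist"; returns a dict with "frame" (384x512x3 uint8, blue, green, red), "range_z" (384x512 float32, m along the optical axis (not along the pixel's ray), 0 where there is no reading), "K" (3x3 intrinsics, pixels), "rvec" (rotation vector, rad) and "tvec" (3), from world to camera coordinates, as OpenCV has them; the wrist camera has in their place "T_tool_cam" (4x4, takes a point from camera to tool coordinates, whose origin is the TCP and whose axes are the flange's). Camera axes: x right, y down, z forward; pixel columns grow to the right and rows downward; lengths in m; the calibration is good to about 2 mm. The wrist camera is an equidistant fisheye: a pixel r from the principal point sees the ray r / f radians off the axis. A picture is of the moment at which its call begins: read the wrist's pose just before it.
- ctrl.finish_job(): hands the job in; it is judged then, once.
The state is a dict: "clock": time; "joints": joint angles; "joint_velocities": joint speeds; "joint_torque": joint torques, N m; "tool_pos": TCP position; "tool_rot": TCP orientation; "ft_force": force on the tool from outside, world axes, zero at the start; "moment": the same for the moment, N m; "grip_width": finger opening in m; "grip_force": force on a finger pad.
Only numpy, scipy, OpenCV 4.12 (cv2) and the standard library are available. Lean on these libraries where they do the work, as an engineer would, in place of code of your own. Each camera call takes 0.05 s, during which the arm holds its last target. There are 200 camera calls.

## Working session

There is one attempt and no reset: what is moved stays moved. The work goes in short steps, Python scripts to look and compute and a tool call to move; the robot and the scene stay as the last step left them, time stands still between calls to the robot, and variables do not carry over. Pictures are saved under pics/ and viewed, at most 10 in all, crops included, and the job is handed in when it is done.

Besides the shell and the picture viewer there is one more tool, called after "Request:" as name([rows], argument=value, ...), one row to a line, values as JSON. drive_tool: Moves the arm, as the interface text tells. Its arguments: {"type":"object","properties":{"plan":{"type":"array"},"force":{"type":"number"}},"required":["plan"]}

```bash
mkdir -p pics; cat > h.py <<'E'
import numpy as np, cv2
from cell import telemetry, vision, ctrl
def cap(n):
    s=telemetry.sense(); c=vision.capture(n)
    if n=="wrist":
        T=np.eye(4);T[:3,:3]=np.array(s["tool_rot"]);T[:3,3]=s["tool_pos"]; c["T"]=T@np.array(c["T_tool_cam"])
    else:
        R=cv2.Rodrigues(np.array(c["rvec"],float))[0]; T=np.eye(4);T[:3,:3]=R.T;T[:3,3]=-R.T@np.array(c["tvec"]).ravel(); c["T"]=T
    return c
def cloud(c,fish=False):
    K=c["K"]; v,u=np.mgrid[:384,:512].astype(float)
    x=(u-K[0][2])/K[0][0]; y=(v-K[1][2])/K[1][1]
    if fish:
        r=np.hypot(x,y); k=np.where(r>1e-9,np.tan(np.minimum(r,1.5))/np.maximum(r,1e-9),1); x=x*k;y=y*k
    z=c["range_z"]; P=np.stack([x*z,y*z,z],-1)
    W=P@c["T"][:3,:3].T+c["T"][:3,3]; W[z<=0]=np.nan
    return W
E
python3 - <<'E'
from h import *
s=telemetry.sense(); print(s)
ims=[]
for n in("scene","top","wrist"):
    c=cap(n); cv2.imwrite(f"pics/{n}0.png",c["frame"]); ims.append(c["frame"])
    np.savez(f"{n}0.npz",W=cloud(c,n=="wrist"),F=c["frame"])
    print(n,c["T"][:3].round(3).tolist(),np.array(c["K"]).tolist())
E
```

```text
{'clock': 0.0, 'joints': array([ 6.30468341e+01,  1.48531587e+01,  1.18996172e+00,  7.64154369e+01,
       -3.03777454e-04,  8.12557155e+01]), 'joint_velocities': array([-0.02226689, -0.05929829,  0.07924756,  0.02410507, -0.00045084,
        0.05023818]), 'joint_torque': array([ 8.83946614e-04, -5.55634689e+01,  3.44531822e+01,  1.33668925e-02,
       -1.23126474e-04, -7.31861633e-06]), 'tool_pos': array([0.1717631 , 0.52222386, 0.24464482]), 'tool_rot': array([[-9.49923564e-01,  3.12481747e-01, -6.17339692e-04],
       [ 3.12482290e-01,  9.49922795e-01, -1.22574688e-03],
       [ 2.03401520e-04, -1.35727356e-03, -9.99999058e-01]]), 'ft_force': array([-0.07708556, -0.361416  , -0.02511447]), 'moment': array([-0.00642254, -0.01040426, -0.03044679]), 'grip_force': 0.0, 'grip_width': 0.0853430112577415}
scene [[-0.739, 0.374, -0.561, 1.06], [0.674, 0.411, -0.614, 0.441], [0.001, -0.831, -0.556, 0.608]] [[362.24919403604935, 0.0, 252.70070084144152], [0.0, 362.24919403604935, 186.59028519395235], [0.0, 0.0, 1.0]]
top [[-0.007, -0.999, 0.05, 0.491], [-0.999, 0.005, -0.033, -0.101], [0.032, -0.05, -0.998, 0.995]] [[390.40335222495617, 0.0, 252.42953568147465], [0.0, 390.40335222495617, 194.79749572084086], [0.0, 0.0, 1.0]]
wrist [[0.313, 0.917, 0.247, 0.109], [0.95, -0.302, -0.082, 0.542], [-0.001, 0.26, -0.966, 0.373]] [[297.3186396354542, 0.0, 257.6460091385226], [0.0, 297.3186396354542, 195.26468049998056], [0.0, 0.0, 1.0]]
```

View pics/scene0.png

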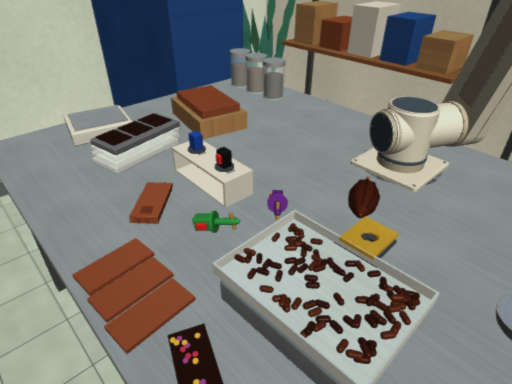

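View pics/top0.png

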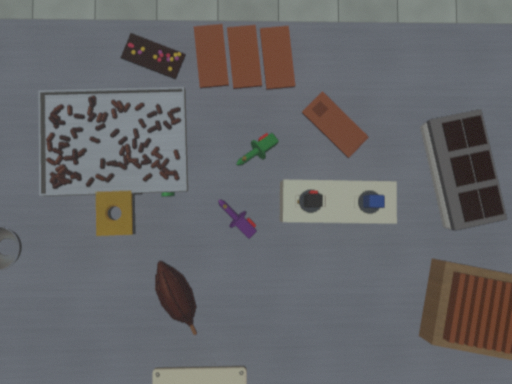

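Candidates for the pin are at these pixels, as scene / top:
- black handle with red button: (223,158) / (313,200)
- blue plain pin: (197,141) / (374,201)
- green decoy: (207,222) / (262,148)
- purple decoy: (278,202) / (240,218)

I choose the black one in the rack. The yellow ear is at (370,238) / (115,213).

```bash
cat > m.py <<'E'
from h import *
for n in("top","scene"):
    d=np.load(n+"0.npz");W=d["W"];F=d["F"].astype(int);b,g,r=F[...,0],F[...,1],F[...,2]
    hsv=cv2.cvtColor(d["F"],cv2.COLOR_BGR2HSV)
    x0,x1,y0,y1=(285,345,175,222) if n=="top" else (205,240,142,175)
    box=np.zeros(b.shape,bool);box[y0:y1,x0:x1]=1
    def st(name,m):
        v,u=np.nonzero(m&np.isfinite(W[...,0]));P=W[v,u]
        print(n,name,len(v),"px",u.mean().round(1),v.mean().round(1),"med",np.median(P,0).round(4),"min",np.percentile(P,3,axis=0).round(4),"max",np.percentile(P,97,axis=0).round(4))
    st("red",box&(r>130)&(g<60)&(b<60))
    dark=box&(F.max(-1)<60)
    st("black",dark); st("blacktop",dark&(W[...,2]>.13))
    if (dark&(W[...,2]>.13)).sum()>5:
        p=W[dark&(W[...,2]>.13)][:,:2].astype(np.float32); print(cv2.minAreaRect(p*1000))
    st("flange",box&(W[...,2]>.08)&(W[...,2]<.12)&(F.max(-1)<110))
    yel=(hsv[...,0]>18)&(hsv[...,0]<32)&(hsv[...,1]>150)&(W[...,2]>.095)&(W[...,2]<.115)
    if n=="top":yel[:, :80]=0;yel[:,150:]=0;yel[:170]=0
    st("yellow",yel); print("rect",cv2.minAreaRect(W[yel][:,:2].astype(np.float32)*1000))
    m=yel.astype(np.uint8); cs,hi=cv2.findContours(m,cv2.RETR_CCOMP,cv2.CHAIN_APPROX_NONE)
    for i,c in enumerate(cs):
        if hi[0][i][3]>=0 and len(c)>12:
            q=c[:,0]; p=W[q[:,1],q[:,0]]; print("hole",cv2.fitEllipse(c),cv2.minEnclosingCircle(p[:,:2].astype(np.float32)*1000), p.mean(0))
E
python3 m.py
python3 - <<'E'
import cv2,numpy as np
a=cv2.imread('pics/top0.png')[165:235,275:405];b=cv2.imread('pics/scene0.png')[120:205,160:260]
c=cv2.imread('pics/top0.png')[180:245,85:185]
f=lambda i:cv2.resize(i,(400,290),interpolation=cv2.INTER_CUBIC)
d=cv2.imread('pics/wrist0.png')
cv2.imwrite('pics/crop.png',np.vstack([np.hstack([f(a),f(b)]),np.hstack([f(c),f(d)])]))
E
```

```text
top red 6 px 313.5 192.0 med [ 0.5396 -0.2663  0.1275] min [ 0.5395 -0.2715  0.1255] max [ 0.5397 -0.2611  0.1293]
top black 214 px 312.0 200.5 med [ 0.5208 -0.261   0.1364] min [ 0.508  -0.2788  0.0982] max [ 0.5328 -0.2485  0.1395]
top blacktop 176 px 313.4 200.3 med [ 0.5213 -0.2632  0.1369] min [ 0.5081 -0.2789  0.1329] max [ 0.5325 -0.2497  0.1396]
((521.2288208007812, -264.8743896484375), (32.89405822753906, 26.605371475219727), 88.75011444091797)
top flange 184 px 306.3 203.1 med [ 0.5116 -0.251   0.0873] min [ 0.4974 -0.283   0.0844] max [ 0.5442 -0.2408  0.117 ]
top yellow 537 px 113.0 218.4 med [0.4755 0.185  0.1039] min [0.4528 0.1488 0.1011] max [0.5342 0.2186 0.1068]
rect ((495.5914001464844, 183.87557983398438), (91.11089324951172, 74.82684326171875), 2.208286762237549)
hole ((109.47161865234375, 225.99742126464844), (4.483870983123779, 6.292775630950928), 59.95254135131836) ((466.6110534667969, 192.93870544433594), 7.4573774337768555) [0.46660673 0.19202481 0.10491338]
hole ((101.96316528320312, 218.09759521484375), (4.06901216506958, 8.429685592651367), 138.2461395263
[... 614 characters left out ...]
517  0.092 ] min [ 0.5043 -0.2818  0.085 ] max [ 0.5482 -0.2417  0.1179]
scene yellow 1216 px 368.7 236.8 med [0.5018 0.1856 0.106 ] min [0.4508 0.1465 0.1005] max [0.5471 0.2223 0.1078]
rect ((497.18804931640625, 183.3004608154297), (101.9380111694336, 79.51256561279297), 1.7709707021713257)
hole ((358.9792785644531, 246.9164581298828), (2.878627061843872, 11.612930297851562), 118.40424346923828) ((542.852783203125, 189.81907653808594), 10.717466354370117) [0.54321767 0.19004697 0.10645141]
hole ((368.50103759765625, 236.95594787597656), (9.094108581542969, 17.013839721679688), 105.77824401855469) ((499.5093994140625, 184.2808074951172), 20.67319679260254) [0.49931787 0.18432908 0.10292195]
```

View pics/crop.png

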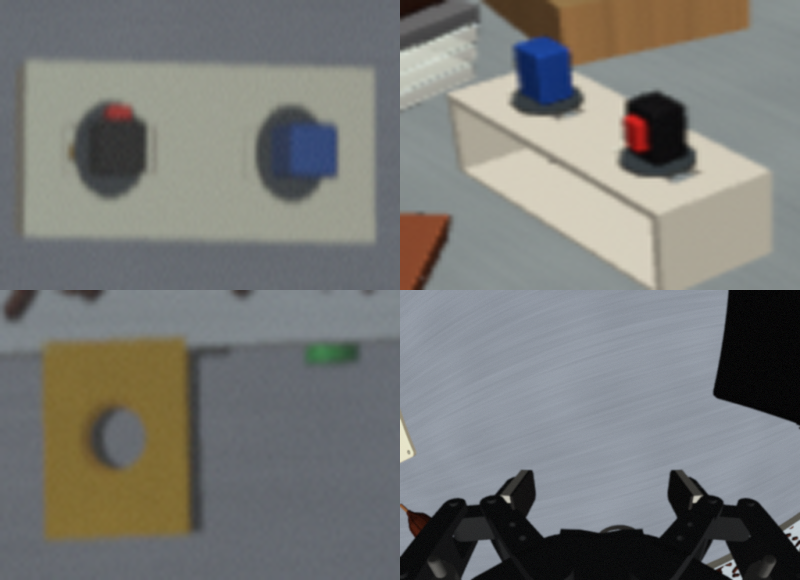

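The crop confirms it: the black handle has its red button facing world +x, and the blue pin is the neighbour on the right. The pin reads about (0.523, -0.265) with its top at 0.138 (expected 0.138). The yellow ear is at z 0.105 with its hole near (0.499, 0.184). I'll move above the pin.

Request:
drive_tool([
  [[1.75, -3.9, 0], [0, 0, -6], 8.5],
  [[1.75, -3.9, 0], [0, 0, -6], 8.5],
  [[1.75, -3.9, 0], [0, 0, -6], 8.5],
  [[1.75, -3.9, 0], [0, 0, -6], 8.5],
  [[1.75, -3.9, 0], [0, 0, -6], 8.5],
  [[1.75, -3.9, 0], [0, 0, -6], 8.5],
  [[1.75, -3.9, 0], [0, 0, -6], 8.5],
  [[1.75, -3.9, 0], [0, 0, -6], 8.5],
  [[1.75, -3.9, 0], [0, 0, -6], 8.5],
  [[1.75, -3.9, 0], [0, 0, -6], 8.5],
  [[1.75, -3.9, 0], [0, 0, -6], 8.5],
  [[1.75, -3.9, 0], [0, 0, -6], 8.5],
])

```text
clock: 1.35
tool_pos: [0.3821, 0.0527, 0.2454]
tool_rot: [[0.008, 1.0, 0.0], [1.0, -0.008, 0.0], [0.0, 0.0, -1.0]]
ft_force: [1.0, 0.5, 0.2]
grip_width: 0.0852
grip_force: 0.0
```

Request:
drive_tool([
  [[1.75, -3.9, 0], [0, 0, 0], 8.5],
  [[1.75, -3.9, 0], [0, 0, 0], 8.5],
  [[1.75, -3.9, 0], [0, 0, 0], 8.5],
  [[1.75, -3.9, 0], [0, 0, 0], 8.5],
  [[1.75, -3.9, 0], [0, 0, 0], 8.5],
  [[1.75, -3.9, 0], [0, 0, 0], 8.5],
  [[1.75, -3.9, 0], [0, 0, 0], 8.5],
  [[0, 0, 0], [0, 0, 0], 8.5],
  [[0, 0, 0], [0, 0, 0], 8.5],
])

```text
clock: 2.25
tool_pos: [0.5042, -0.2192, 0.2444]
tool_rot: [[0.005, 1.0, -0.002], [1.0, -0.005, 0.001], [0.001, -0.002, -1.0]]
ft_force: [-0.2, 0.2, 0.8]
grip_width: 0.0849
grip_force: 0.0
```

```bash
python3 - <<'E'
from h import *
s=telemetry.sense();print(s["tool_pos"],s["tool_rot"].round(4),s["ft_force"],s["clock"])
c=cap("wrist");cv2.imwrite("pics/w1.png",c["frame"]);W=cloud(c,True);np.savez("w1.npz",W=W,F=c["frame"])
F=c["frame"].astype(int)
near=(np.hypot(W[...,0]-.523,W[...,1]+.265)<.04)
t=near&(W[...,2]>.13)&(W[...,2]<.145);print(t.sum(),cv2.minAreaRect(W[t][:,:2].astype(np.float32)*1000),np.median(W[t],0))
f=near&(W[...,2]>.085)&(W[...,2]<.092);print(f.sum(),cv2.minEnclosingCircle(W[f][:,:2].astype(np.float32)*1000) if f.sum() else 0)
r=near&(F[...,2]>110)&(F[...,1]<60)&(F[...,0]<60);print("red",r.sum(),np.median(W[r],0),np.percentile(W[r],[3,97],axis=0))
E
```

```text
[ 0.50418699 -0.21920967  0.24435872] [[ 0.0052  1.     -0.0015]
 [ 1.     -0.0052  0.0011]
 [ 0.0011 -0.0016 -1.    ]] [-0.22964024  0.18679788  0.78075316] 2.25
1243 ((523.296630859375, -266.3258972167969), (35.752418518066406, 30.32180404663086), 88.31690979003906) [ 0.52271887 -0.26432054  0.13686406]
807 ((523.1564331054688, -267.6455078125), 27.997438430786133)
red 134 [ 0.5415345  -0.26294749  0.1278546 ] [[ 0.53756982 -0.27331204  0.10780787]
 [ 0.54406955 -0.25820727  0.13554256]]
```

View pics/w1.png

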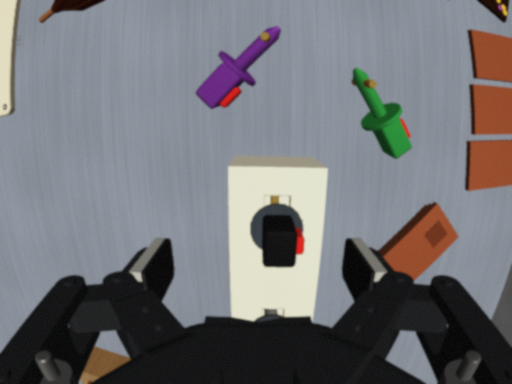

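The wrist view shows the black pin at (280,240), red button at (300,240) towards +x, and the blue pin out of the way at the bottom. Axis is (0.523, -0.266), top 35.8 × 30.3 mm and flange diameter 56, matching the given sizes.

Request:
drive_tool([
  [[0.95, -2.35, 0], [0, 0, -1.0], 8.5],
  [[0.95, -2.35, 0], [0, 0, -1.0], 8.5],
  [[0, 0, -2.5], [0, 0, 0], 8.5],
  [[0, 0, -2.5], [0, 0, 0], 8.5],
  [[0, 0, -2.5], [0, 0, 0], 8.5],
  [[0, 0, -2.5], [0, 0, 0], 8.5],
  [[0, 0, -2.0], [0, 0, 0], 8.5],
  [[0, 0, -1.4], [0, 0, 0], 8.5],
  [[0, 0, 0], [0, 0, 0], 8.5],
  [[0, 0, 0], [0, 0, 0], 8.5],
])

```text
clock: 3.3
tool_pos: [0.5234, -0.2646, 0.1121]
tool_rot: [[0.037, 0.999, 0.0], [0.999, -0.037, -0.0], [-0.0, 0.0, -1.0]]
ft_force: [0.4, 1.0, 0.0]
grip_width: 0.0847
grip_force: 0.0
```

Request:
drive_tool([
  [[0, 0, 0], [0, 0, 0], 4.5],
  [[0, 0, 0], [0, 0, 0], 4.0],
  [[0, 0, 0], [0, 0, 0], 3.5],
  [[0, 0, 0], [0, 0, 0], 3],
  [[0, 0, 0], [0, 0, 0], 2.5],
  [[0, 0, 0], [0, 0, 0], 2.5],
  [[0, 0, 0], [0, 0, 0], 2.5],
  [[0, 0, 0], [0, 0, 0], 2.5],
  [[0, 0, 0], [0, 0, 0], 2.5],
], force=60)

```text
clock: 4.2
tool_pos: [0.5218, -0.2658, 0.1129]
tool_rot: [[0.039, 0.999, -0.002], [0.999, -0.039, -0.001], [-0.002, -0.002, -1.0]]
ft_force: [-12.8, 0.8, 17.0]
grip_width: 0.0295
grip_force: 59.1
```

Gripped at about 30 mm, so the button is in. I'll lift.

Request:
drive_tool([
  [[0, 0, 0.5], [0, 0, 0], 2.5],
  [[0, 0, 1], [0, 0, 0], 2.5],
  [[0, 0, 1.5], [0, 0, 0], 2.5],
  [[0, 0, 2], [0, 0, 0], 2.5],
  [[0, 0, 2], [0, 0, 0], 2.5],
  [[0, 0, 2], [0, 0, 0], 2.5],
  [[0, 0, 2], [0, 0, 0], 2.5],
  [[0, 0, 1.5], [0, 0, 0], 2.5],
  [[0, 0, 0], [0, 0, 0], 2.5],
  [[0, 0, 0], [0, 0, 0], 2.5],
])

```text
clock: 5.2
tool_pos: [0.5234, -0.2655, 0.236]
tool_rot: [[0.038, 0.999, 0.0], [0.999, -0.038, 0.0], [0.0, 0.0, -1.0]]
ft_force: [0.0, -0.5, -3.4]
grip_width: 0.0292
grip_force: 59.7
```

```bash
cat > w.py <<'E'
import sys
from h import *
n=sys.argv[1]
s=telemetry.sense();print(s["tool_pos"].round(4),s["tool_rot"].round(4).tolist(),s["ft_force"].round(1),s["grip_width"])
out=[]
for k in("wrist","scene"):
    c=cap(k);W=cloud(c,k=="wrist");np.savez(f"{k}{n}.npz",W=W,F=c["frame"]);out.append(c["frame"])
    p=s["tool_pos"]; F=c["frame"].astype(int)
    near=np.hypot(W[...,0]-p[0],W[...,1]-p[1])<.045
    t=near&(W[...,2]<p[2]+.04)&(W[...,2]>p[2]-.09)
    gray=F.max(-1)-F.min(-1)<30
    print(k,t.sum(),np.histogram(W[t][:,2]-p[2],bins=np.arange(-.09,.05,.01))[0])
    f=near&(W[...,2]>p[2]-.034)&(W[...,2]<p[2]-.015); 
    if f.sum()>20: print("flange",np.median(W[f],0),cv2.minEnclosingCircle(W[f][:,:2].astype(np.float32)*1000))
o=np.hstack([cv2.resize(out[0][120:360,130:430],(400,320)),cv2.resize(out[1],(400,320))])
cv2.imwrite(f"pics/w{n}.png",o)
E
python3 w.py 2
```

```text
[ 0.5234 -0.2655  0.236 ] [[0.0385, 0.9993, 0.0], [0.9993, -0.0385, 0.0001], [0.0001, 0.0, -1.0]] [ 0.  -0.5 -3.4] 0.029168397342126694
wrist 13647 [   0    0    0    0    0   15 1997  354  754  934 1047 6203 2343    0]
flange [ 0.52429449 -0.24904915  0.21032024] ((523.5018310546875, -264.4080810546875), 27.485797882080078)
scene 671 [ 15  22  21  22  22   2 113  46  66  75  76 108  83   0]
flange [ 0.53605784 -0.25190442  0.21188877] ((523.829833984375, -264.7137145996094), 28.01485824584961)
```

View pics/w2.png

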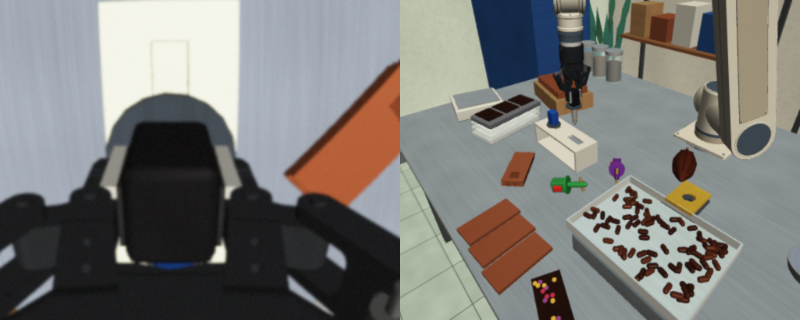

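The pin is held upright with its axis within about 1 mm of the TCP. The wrist force shows 3.4 N of weight, and the blue pin is still in the rack. I'll carry it to just short of the hole and measure the hole from close by.

Request:
drive_tool([
  [[-0.2, 2, 0], [0, 0, 0], 2.5],
  [[-0.2, 3.5, 0], [0, 0, 0], 2.5],
  [[-0.2, 4, 0], [0, 0, 0], 2.5],
  [[-0.3, 4, 0], [0, 0, 0], 2.5],
  [[-0.3, 4, 0], [0, 0, 0], 2.5],
  [[-0.3, 4, 0], [0, 0, 0], 2.5],
  [[-0.3, 4, 0], [0, 0, 0], 2.5],
  [[-0.2, 4, 0], [0, 0, 0], 2.5],
  [[-0.2, 3.5, 0], [0, 0, 0], 2.5],
  [[-0.2, 2, 0], [0, 0, 0], 2.5],
  [[0, 0, 0], [0, 0, 0], 2.5],
  [[0, 0, 0], [0, 0, 0], 2.5],
])

```text
clock: 6.5
tool_pos: [0.4988, 0.085, 0.2359]
tool_rot: [[0.037, 0.999, -0.001], [0.999, -0.037, -0.0], [-0.0, -0.001, -1.0]]
ft_force: [-1.2, -0.7, -2.4]
grip_width: 0.0297
grip_force: 59.6
```

```bash
cat > hole.py <<'E'
from h import *
s=telemetry.sense();print(s["tool_pos"].round(4),s["ft_force"].round(1),s["grip_width"])
for n in("wrist","scene","top"):
    c=cap(n);W=cloud(c,n=="wrist");F=c["frame"]
    if n=="wrist": cv2.imwrite("pics/h_wrist.png",F)
    hsv=cv2.cvtColor(F,cv2.COLOR_BGR2HSV)
    m=(hsv[...,0]>15)&(hsv[...,0]<35)&(hsv[...,1]>120)&(hsv[...,2]>60)
    cs,hi=cv2.findContours(m.astype(np.uint8),cv2.RETR_CCOMP,cv2.CHAIN_APPROX_NONE)
    K=c["K"];T=c["T"]
    for i,q in enumerate(cs):
        if hi[0][i][3]>=0 and cv2.contourArea(q)>40:
            uv=q[:,0].astype(float);x=(uv[:,0]-K[0][2])/K[0][0];y=(uv[:,1]-K[1][2])/K[1][1]
            if n=="wrist":
                r=np.hypot(x,y);k=np.tan(r)/r;x=x*k;y=y*k
            d=np.stack([x,y,1+0*x],1)@T[:3,:3].T;o=T[:3,3]
            P=o+d*((.105-o[2])/d[:,2])[:,None]
            print(n,"px",uv.mean(0).round(1),"hole",cv2.minEnclosingCircle(P[:,:2].astype(np.float32)*1000),cv2.fitEllipse((P[:,:2]*1000).astype(np.float32)))
    t=m&(abs(W[...,2]-.105)<.008)&(W[...,0]>.4)&(W[...,0]<.6)&(W[...,1]>.12)&(W[...,1]<.25)
    if t.sum()>50: print(n,"ear",t.sum(),np.median(W[t],0).round(4),cv2.minAreaRect(W[t][:,:2].astype(np.float32)*1000))
E
python3 hole.py
```

```text
[0.4988 0.085  0.2359] [-1.2 -0.7 -2.4] 0.029673145097369326
wrist px [251.9  81.1] hole ((497.6557922363281, 181.83673095703125), 16.29052734375) ((497.60009765625, 181.76768493652344), (31.248004913330078, 32.00708770751953), 9.012547492980957)
wrist ear 8989 [0.4975 0.1826 0.1042] ((497.3330078125, 183.30575561523438), (99.1467514038086, 79.78988647460938), 1.5860955715179443)
scene px [368.5 236.9] hole ((502.6542053222656, 185.22650146484375), 16.361434936523438) ((501.56378173828125, 184.8740692138672), (27.576393127441406, 31.677907943725586), 28.947891235351562)
scene px [445.  61.] hole ((-991.2314453125, -303.8897705078125), 108.99671173095703) ((-985.0470581054688, -311.94354248046875), (50.62399673461914, 202.10421752929688), 109.9371566772461)
scene ear 1277 [0.5039 0.1862 0.1059] ((497.6142272949219, 183.11964416503906), (102.98938751220703, 80.23737335205078), 1.5810518264770508)
```

View pics/h_wrist.png

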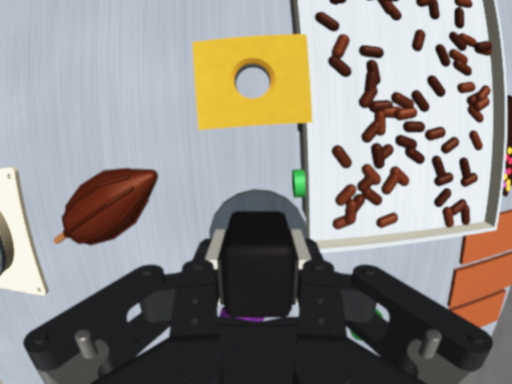

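The hole is at (252,81) in the wrist view, clear of the pan. Estimates are (0.4976, 0.182), 32 mm wide; the ear centre is y 0.183, and the plane at 0.105 agrees. I'll use (0.498, 0.183). The pin axis is 1 mm to +y of the TCP, so the TCP target is (0.498, 0.182).

Request:
drive_tool([
  [[0, 2, 0], [0, 0, 0], 2.5],
  [[-0.1, 3, 0], [0, 0, 0], 2.5],
  [[0, 3, 0], [0, 0, 0], 2.5],
  [[0, 1.7, 0], [0, 0, 0], 2.5],
  [[0, 0, 0], [0, 0, 0], 2.5],
  [[0, 0, 0], [0, 0, 0], 2.5],
  [[0, 0, 0], [0, 0, 0], 2.5],
  [[0, 0, -1], [0, 0, 0], 2.5],
  [[0, 0, -1], [0, 0, 0], 2.5],
  [[0, 0, 0], [0, 0, 0], 2.5],
  [[0, 0, 0], [0, 0, 0], 2.5],
])

```text
clock: 7.75
tool_pos: [0.4981, 0.1812, 0.2158]
tool_rot: [[0.039, 0.999, -0.001], [0.999, -0.039, -0.0], [-0.0, -0.001, -1.0]]
ft_force: [-0.1, 0.8, -3.2]
grip_width: 0.0295
grip_force: 59.6
```

```bash
python3 - <<'E'
from h import *
s=telemetry.sense();print(s["tool_pos"].round(4),s["ft_force"].round(1),s["grip_width"]);p=s["tool_pos"]
c=cap("scene");W=cloud(c);F=c["frame"]
near=np.hypot(W[...,0]-p[0],W[...,1]-p[1])<.02
v=np.array(c["T"][:2,3])-p[:2];v/=np.linalg.norm(v)
for a,b in((.035,.06),(.06,.09)):
    t=near&(W[...,2]<p[2]-a)&(W[...,2]>p[2]-b)&(W[...,2]>.11);print(t.sum(),W[t].mean(0).round(4),"axis~",(W[t].mean(0)[:2]-v*.0072).round(4))
cv2.imwrite("pics/pre.png",cv2.resize(F[130:290,300:450],(600,600)))
E
```

```text
[0.4981 0.1812 0.2158] [-0.1  0.8 -3.2] 0.02949725973424221
62 [0.5037 0.1821 0.164 ] axis~ [0.4972 0.179 ]
96 [0.5035 0.1819 0.1431] axis~ [0.497  0.1788]
```

View pics/pre.png

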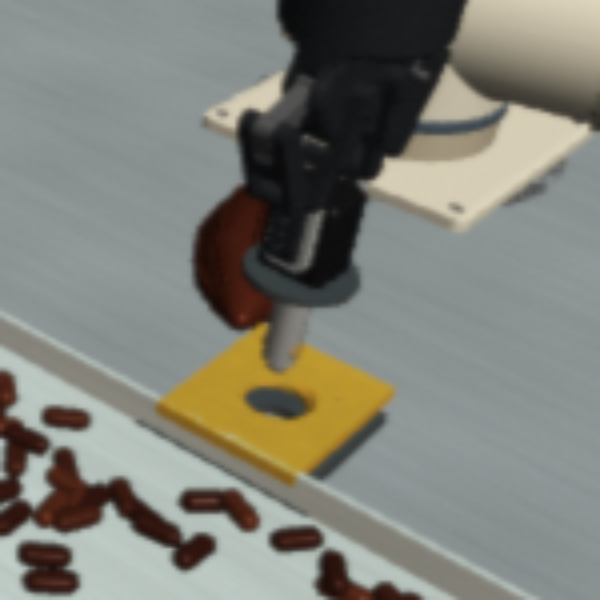

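The shank hangs upright over the hole. The scene view puts it about 2 mm to -y, so I'll add 0.15 cm in y and descend.

Request:
drive_tool([
  [[0, 0.15, 0], [0, 0, 0], 2.5],
  [[0, 0, -1], [0, 0, 0], 2.5],
  [[0, 0, -1], [0, 0, 0], 2.5],
  [[0, 0, -1], [0, 0, 0], 2.5],
  [[0, 0, -1], [0, 0, 0], 2.5],
  [[0, 0, -1], [0, 0, 0], 2.5],
  [[0, 0, 0], [0, 0, 0], 2.5],
])

```text
clock: 8.5
tool_pos: [0.4976, 0.1828, 0.1646]
tool_rot: [[0.039, 0.999, -0.003], [0.999, -0.039, -0.0], [-0.001, -0.003, -1.0]]
ft_force: [-0.4, 0.0, -3.2]
grip_width: 0.0291
grip_force: 59.6
```

Request:
drive_tool([
  [[0, 0, -0.8], [0, 0, 0], 2.5],
  [[0, 0, -0.8], [0, 0, 0], 2.5],
  [[0, 0, -0.6], [0, 0, 0], 2.5],
  [[0, 0, -0.3], [0, 0, 0], 2.5],
  [[0, 0, 0], [0, 0, 0], 2.5],
  [[0, 0, 0], [0, 0, 0], 2.5],
])

```text
clock: 9.1
tool_pos: [0.4985, 0.183, 0.1414]
tool_rot: [[0.039, 0.999, 0.0], [0.999, -0.039, 0.0], [0.0, 0.0, -1.0]]
ft_force: [0.1, -0.1, -1.3]
grip_width: 0.0291
grip_force: 59.9
```

Request:
drive_tool([
  [[0, 0, -0.2], [0, 0, 0], 2.5],
  [[0, 0, -0.2], [0, 0, 0], 2.5],
  [[0, 0, 0], [0, 0, 0], 2.5],
  [[0, 0, 0], [0, 0, 0], 2.5],
])

```text
clock: 9.5
tool_pos: [0.4983, 0.183, 0.1373]
tool_rot: [[0.038, 0.999, -0.0], [0.999, -0.038, -0.0], [-0.0, -0.0, -1.0]]
ft_force: [-0.4, 1.0, -2.4]
grip_width: 0.0293
grip_force: 59.9
```

Request:
drive_tool([
  [[0, 0, -0.1], [0, 0, 0], 2.5],
  [[0, 0, 0], [0, 0, 0], 2.5],
  [[0, 0, 0], [0, 0, 0], 2.5],
])

```text
clock: 9.8
tool_pos: [0.4984, 0.1829, 0.1363]
tool_rot: [[0.039, 0.999, -0.0], [0.999, -0.039, -0.0], [-0.0, -0.0, -1.0]]
ft_force: [-0.6, -0.9, -2.4]
grip_width: 0.0295
grip_force: 59.9
```

Request:
drive_tool([
  [[0, 0, -0.1], [0, 0, 0], 2.5],
  [[0, 0, 0], [0, 0, 0], 2.5],
  [[0, 0, 0], [0, 0, 0], 2.5],
])

```text
clock: 10.1
tool_pos: [0.4984, 0.183, 0.1359]
tool_rot: [[0.038, 0.999, 0.001], [0.999, -0.038, 0.0], [0.0, 0.001, -1.0]]
ft_force: [-3.0, 1.0, 5.8]
grip_width: 0.0295
grip_force: 60.7
```

Request:
drive_tool([
  [[0, 0, -0.1], [0, 0, 0], 2.5],
  [[0, 0, 0], [0, 0, 0], 2.5],
  [[0, 0, 0], [0, 0, 0], 2.5],
])

```text
clock: 10.4
tool_pos: [0.4984, 0.183, 0.1359]
tool_rot: [[0.038, 0.999, 0.002], [0.999, -0.038, 0.0], [0.0, 0.002, -1.0]]
ft_force: [-6.6, -0.9, 15.5]
grip_width: 0.0293
grip_force: 62.2
```

Contact at TCP 0.136, as expected for the seated flange, with 15 N down. I'll let go.

Request:
drive_tool([
  [[0, 0, 0], [0, 0, 0], 8.5],
  [[0, 0, 0], [0, 0, 0], 8.5],
  [[0, 0, 0], [0, 0, 0], 8.5],
  [[0, 0, 0], [0, 0, 0], 8.5],
  [[0, 0, 0], [0, 0, 0], 8.5],
  [[0, 0, 0], [0, 0, 0], 8.5],
])

```text
clock: 11.0
tool_pos: [0.4983, 0.183, 0.1342]
tool_rot: [[0.038, 0.999, -0.0], [0.999, -0.038, -0.0], [-0.0, -0.0, -1.0]]
ft_force: [-0.8, 0.0, -1.0]
grip_width: 0.0851
grip_force: 0.0
```

Request:
drive_tool([
  [[0, 0, 1], [0, 0, 0], 8.5],
  [[0, 0, 2], [0, 0, 0], 8.5],
  [[0, 0, 3], [0, 0, 0], 8.5],
  [[0, 0, 3], [0, 0, 0], 8.5],
  [[0, -3, 1], [0, 0, 0], 8.5],
  [[0, -4, 0], [0, 0, 0], 8.5],
  [[0, -4, 0], [0, 0, 0], 8.5],
  [[0, -2, 0], [0, 0, 0], 8.5],
  [[0, 0, 0], [0, 0, 0], 8.5],
  [[0, 0, 0], [0, 0, 0], 8.5],
])

```text
clock: 12.0
tool_pos: [0.4984, 0.0528, 0.2349]
tool_rot: [[0.04, 0.999, 0.001], [0.999, -0.04, 0.0], [0.0, 0.001, -1.0]]
ft_force: [-0.8, 0.0, 0.4]
grip_width: 0.0849
grip_force: 0.0
```

```bash
python3 - <<'E'
from h import *
s=telemetry.sense();print(s["tool_pos"].round(4),s["ft_force"].round(1),s["grip_width"])
ims=[]
for n in("wrist","scene"):
    c=cap(n);W=cloud(c,n=="wrist");F=c["frame"].astype(int)
    near=np.hypot(W[...,0]-.498,W[...,1]-.183)<.045
    t=near&(W[...,2]>.153)&(W[...,2]<.175)
    print(n,"top",t.sum(),np.median(W[t],0).round(4),cv2.minAreaRect(W[t][:,:2].astype(np.float32)*1000))
    f=near&(W[...,2]>.1075)&(W[...,2]<.116)&(F.max(-1)-F.min(-1)<40);print("flange",f.sum(),np.median(W[f],0).round(4),cv2.minEnclosingCircle(W[f][:,:2].astype(np.float32)*1000))
    r=near&(F[...,2]>110)&(F[...,1]<60)&(F[...,0]<60)
    if r.sum():print("red",r.sum(),np.median(W[r],0).round(4),np.percentile(W[r],[3,97],axis=0).round(4).tolist())
    ims.append(c["frame"])
cv2.imwrite("pics/end.png",np.hstack([cv2.resize(ims[0],(400,300)),cv2.resize(ims[1][150:290,300:450],(400,300))]))
E
```

```text
[0.4984 0.0528 0.2349] [-0.8  0.   0.4] 0.08486476772375703
wrist top 2068 [0.4949 0.1796 0.1599] ((494.6101379394531, 181.23043823242188), (36.42678451538086, 29.978168487548828), 87.73368835449219)
flange 878 [0.4915 0.1644 0.1102] ((494.8050231933594, 180.947998046875), 27.038131713867188)
red 223 [0.5131 0.1795 0.1509] [[0.5094, 0.1727, 0.1488], [0.5168, 0.1871, 0.1566]]
scene top 233 [0.5015 0.1836 0.1612] ((498.7998962402344, 181.35174560546875), (35.6203727722168, 36.03474426269531), 87.28764343261719)
flange 192 [0.5087 0.1912 0.1119] ((495.82635498046875, 182.00384521484375), 27.14337158203125)
red 100 [0.5163 0.1842 0.1454] [[0.5095, 0.1751, 0.1288], [0.5187, 0.1897, 0.1537]]
```

View pics/end.png

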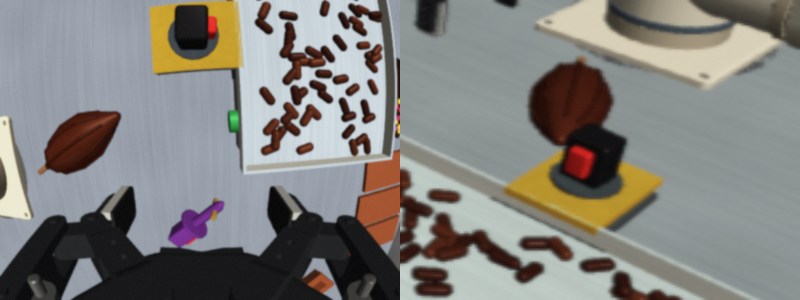

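The pin stands upright. Its handle top is at 0.161 (expected 0.161), and the flange is on the ear with its axis about 3 mm from the hole centre, inside the 7 mm clearance. The button reaches x 0.5185, 23.5 mm from the axis, so it is fully out. The gripper is clear, so I'll hand in.

```bash
python3 -c "
from cell import ctrl; print(ctrl.finish_job())"
```

```text
the job is handed in; nothing more can be done
None
```

The red-button pin is seated through both ears with its flange on the yellow ear and its button sprung out, the blue pin was never touched, and the job is handed in at about 12 s; no verdict was returned.

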